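Upend a sealed shot canister and stand it upright on its pad

ROBOT

A 6-joint arm with a two-finger parallel gripper is mounted at the origin on the work surface. World frame = base frame: x ahead of the robot, y to its left, z up, the work surface at z = 0. Lengths are in mm, angles in rad, forces in N, time in s.
With the tool pointing down it reaches from about 275 to 750 mm from the base axis. Payload 10.2 kg.
Tool frame: the origin (TCP) lies on the centre line of the jaws, within the pads' length; the fingertips stand 14 mm ahead of it and the grasp point (between the pads) lies 5 mm behind it; z points along the fingers, y is the direction in which the jaws open and shut (so a half turn about z gives the same grasp; the last joint's range is limited). The gripper opens to 88 mm and grips with 3 to 60 N. Pads are 18 mm wide; open, the fingers measure 123 mm over their backs; the gripper's body (75 mm by 187 mm) begins 45 mm behind the grasp point.
Start: joints at [0.97, 0.313, 1.498, -0, 1.331, -0.223], TCP at [193.673, 487.977, 252.72] pointing down, gripper open.
Joint ranges: [-2.94, 2.94], [-0.97, 2.17], [0.19, 2.56], [-1.23, 4.37], [0.02, 3.11], [-2.88, 2.88]. Speed limits (rad/s): [2.39, 2.39, 3.01, 3.14, 3.14, 3.14].

INTERFACE

Orientations are given as a rotation vector (axis times angle).
In Python, from workcell import monitor, vision, ticket, models gives the robot as it stands.
- The arm moves only by the tool drive_tool, never from a script. Its argument "rows" is a list of rows, each a list of 3 entries, a list of its own where there are three numbers: the finger opening in cm, from 0 to 8.81, then the shift along the tool's x, y, z in cm, then the turn, a rotation vector about the tool's x, y, z in rad. A call has 1 to 5 rows; each row shifts and turns the commanded pose from where the row before left it, along the tool's axes as they then stand; what a row does not reach is not made up. A row lasts 1/12 s, in which the tool goes at most 41.7 mm and 7.16 degrees, less where a joint would pass 70% of its speed; a pose out of reach is approached as far as the arm can. A call is refused whole if a number of a shift passes 4.17 or a number of a turn 0.125, either way. A call with a gripper value outside its range is refused whole. The fingers move at their own pace and stop on an object; "grip_force" is the grip in N (left out, the last holds). Time passes only in rows, so rows that do not move let the fingers close. It gives the time, the measured TCP pose, the force and the opening at its end, in the units of the state.
- monitor.state(): the state, without advancing time (a new reading comes with each control period).
- vision.snapshot(name): name is "side" or "top"; returns the picture (420x560x3 uint8, red, green, blue); there is no depth.
- vision.get_calibration(name): a dict with "camera_matrix" (3x3 intrinsics, pixels), "R" (3x3) and "t" (3): a world point X has camera coordinates R X + t. Camera axes: x right, y down, z forward; pixel columns grow to the right and rows downward; lengths in mm; the calibration is good to about 2 mm. A picture is of the moment at which its call begins. get_calibration takes no time and is no camera call.
- ticket.close_job(): hands the job in, once; it reports no verdict.
Trained networks look in the newest picture that a camera, given by its name, has taken for a name from the list of things; names that differ only in an ending like _2 or _b are one class to them, and where a whole thing is asked for, a point or a joint stands for the part that bears it (a point fixed in the world has none). Each returns a list of dicts, best first, with "conf" (0 to 1); they miss things now and then, are a little off and sometimes report something else, mostly with a low value. They report only what shows in the picture. A call takes as long as a camera call. They do not tell look-alikes from the thing itself.
- models.trace(camera, label): "mask" (420x560 bool, what is visible of it).
- models.mark_of(camera, label): "position" ([x, y, z] in mm, in world coordinates, good to about 4 mm: a listed point, or the origin of a listed thing).
The state is a dict: "time_s": time; "q": joint angles; "qvel": joint speeds; "tau": joint torques, N m; "eef_pos": TCP position; "eef_rot": TCP orientation; "ft_force": force on the tool from outside, world axes, zero at the start; "ft_torque": the same for the moment, N m; "opening": finger opening in mm.
Only numpy, scipy, OpenCV 4.12 (cv2) and the standard library are available. Lean on these libraries where they do the work, as an engineer would, in place of code of your own. Each camera call takes 0.05 s, during which the arm holds its last target. There are 200 camera calls.

TASK

The sealed canister of burnishing shot lies on its side in the wooden rest and its contents have packed together. Turn it fully upside down (black lid downwards) and keep it so for two seconds, lay it back on its side in the rest and let go of it; then take it again and stand it upright, lid on top, gently and fully on the round black rubber pad. Leave the other things on the bench where they are.

Things in the scene. Friction and masses are not known exactly. Their poses are not given: they have to be found in the camera images.
- canister: closed round canister, loose, 0.18 to 0.35 kg, 48 mm in diameter, 100 mm long: aluminium body, a groove 40 mm in diameter (25 to 29 mm from the origin), then a black ribbed lid 21 mm tall. Origin at the middle of its axis, 50 mm from either end, near its centre of mass; its x axis points from base to lid (up when it stands upright). At the start it lies level in the rest
- rest: fixed wooden rest: two vee saddles 60 mm wide, 10 mm thick, at most 46 mm tall, 38 mm either side of the middle, joined by a flat strip 40 mm wide, 6 mm thick. In the 66 mm gap between them the canister can be gripped across its diameter. Origin under its middle, at table level; the canister lies along its x axis (lid at the +x end at the start)
- rest_seat (a point): where the canister's origin lies when it is in the rest: 48 mm above the table, over the middle of the rest
- pad: fixed round black rubber pad, 76 mm in diameter, 6 mm thick; origin at the centre of its underside on the table (its top is 6 mm higher). Rest and pad stand on opposite sides, either may be on the left
- tin: bystander: squat closed aluminium tin, 62 mm in diameter, 28 mm tall, origin under its centre; stands between rest and pad
- pliers: bystander: pliers lying flat, about 135 mm long, 12 mm thick, origin at the pivot on the table
- hammer: bystander: hammer lying at the far side, origin near its middle
- mandrel: bystander: tapered steel ring mandrel 200 mm long, 24 mm in diameter, lying at the far side; origin at its thick end
- beaker: bystander: white cup, 66 mm in diameter, 85 mm tall, origin under its centre
- block: bystander: steel bench block 70 x 70 x 20 mm, origin under its centre
- driver: bystander: screwdriver lying on the left, origin near its middle
Mind the look-alikes: they are no part of the job. Leave any blue or red look-alike of the rest alone.

How it is judged:
By the outcome, as a careful person would: the job done as asked, in the order asked, and still so for the second after the job is handed in, with the robot touching nothing.
It also fails if it takes over 72 s, if anything falls off the work surface, if the arm or the gripper's body presses on something with over 40 N, if the wrist force passes 120 N, or if a joint passes its speed limit or range.

## Working session

There is one attempt and no reset: what is moved stays moved. The work goes in short steps, Python scripts to look and compute and a tool call to move; the robot and the scene stay as the last step left them, time stands still between calls to the robot, and variables do not carry over. Pictures are saved under pics/ and viewed, about 8 in all and at most 12, crops included, and the job is handed in when it is done.

Besides the shell and the picture viewer there is one more tool, called as name(argument=value, ...), one argument or row to a line, values as JSON. drive_tool: Moves the arm, as the interface text tells. Its arguments: {"type":"object","properties":{"rows":{"type":"array"},"grip_force":{"type":"number"}},"required":["rows"]}

```bash
mkdir -p pics; ls; python3 - <<'E'
from workcell import monitor, vision, models
import cv2,numpy as np
print(monitor.state())
for c in("side","top"):
    im=vision.snapshot(c); cv2.imwrite(f"pics/{c}0.png",im[:,:,::-1])
    k=vision.get_calibration(c); print(c,k)
    for l in("canister","rest","rest_seat","pad","tin","pliers","beaker","block"):
        print(l,[(np.round(d["position"]),round(d["conf"],2)) for d in models.mark_of(c,l)[:3]])
E
```

```text
pics
{'time_s': 0.0, 'q': array([ 9.69576489e-01,  3.13448214e-01,  1.49840281e+00,  1.24151001e-05,
        1.33100462e+00, -2.23409440e-01]), 'qvel': array([ 6.18194980e-04,  1.57881181e-03, -7.85260340e-04, -6.31177861e-04,
       -7.14762808e-05,  7.10262306e-04]), 'tau': array([-4.88618680e-04, -4.02198136e+01, -2.52273488e+01,  6.94179302e-02,
        3.51709547e-02, -9.19625404e-05]), 'eef_pos': array([193.55190165, 487.7843854 , 252.17487344]), 'eef_rot': array([-5.89847184e-01, -3.08519565e+00,  1.80976012e-03]), 'ft_force': array([ 0.40670837, -0.45917754,  0.67634535]), 'ft_torque': array([-0.00051146, -0.01427886,  0.02834843]), 'opening': 87.86789741702525}
side {'camera_matrix': array([[540.43724164,   0.        , 290.5175979 ],
       [  0.        , 540.43724164, 212.67197154],
       [  0.        ,   0.        ,   1.        ]]), 'R': array([[ 0.99823686, -0.0583811 , -0.01071568],
       [-0.04141472, -0.55573021, -0.83033051],
       [ 0.04252058,  0.82931031, -0.55716821]]), 't': array([-542.56246622,   92.05971238, 1370.54214058])}
canister [(array([600., 189.,  50
[... 728 characters left out ...]
99955426,  0.01076694],
       [-0.98928992,  0.02601196, -0.14362741],
       [ 0.14328332, -0.01465094, -0.98957326]]), 't': array([  16.05024798,  540.74848937, 1073.66077232])}
canister [(array([599., 190.,  48.]), 0.83)]
rest [(array([338., 218.,  -5.]), 0.94), (array([466., 127.,   1.]), 0.87), (array([519., 311.,   1.]), 0.61)]
rest_seat [(array([519., 311.,  49.]), 0.9), (array([469., 129.,  48.]), 0.87), (array([341., 216.,  46.]), 0.82)]
pad [(array([ 572., -165.,   -3.]), 0.74)]
tin [(array([454., -11.,  -1.]), 0.64)]
pliers [(array([629.,  -7.,  -1.]), 0.58), (array([399., 402.,  -1.]), 0.45)]
beaker [(array([619., 453.,  -3.]), 0.63)]
block [(array([ 635., -406.,   -1.]), 0.77)]
```

View pics/side0.png

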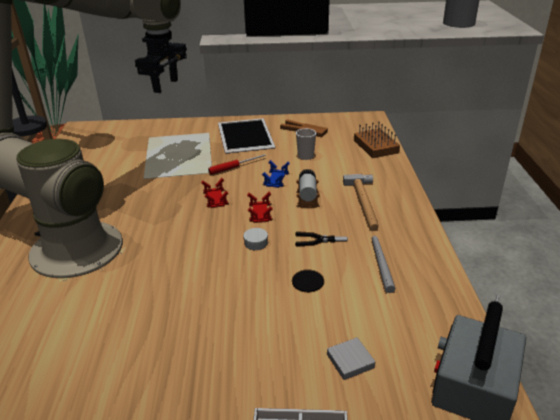

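View pics/top0.png

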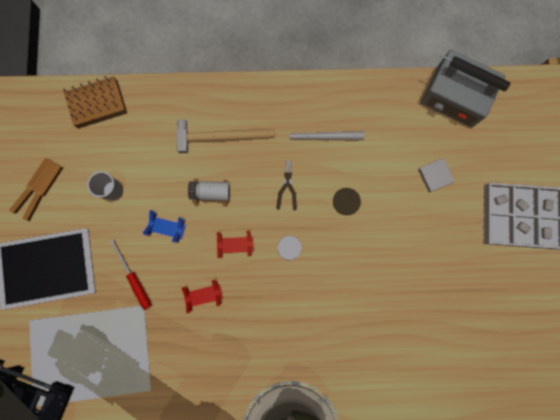

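The side view shows the canister at (308,187) and the top view at (210,191), lid towards +y. The rest candidates in the top view are red (235,244), red (203,296), blue (164,227) and a wooden one under the canister at (210,191). The wooden one fits. The round black pad is at (347,201). I'll confirm in a crop and measure the axis.

```bash
cat > h.py <<'E'
import numpy as np, cv2
from workcell import monitor, vision, models
from scipy.spatial.transform import Rotation as Ro
def ray(c,px,z):
    k=vision.get_calibration(c); d=k["R"].T@np.linalg.solve(k["camera_matrix"],[px[0],px[1],1]); o=-k["R"].T@k["t"]
    return o+d*(z-o[2])/d[2]
def proj(c,X):
    k=vision.get_calibration(c); p=k["camera_matrix"]@(k["R"]@np.array(X,float)+k["t"]); return p[:2]/p[2]
E
python3 - <<'E'
from h import *
ims={c:vision.snapshot(c) for c in("top","side")}
m=models.trace("top","canister"); print([(d["conf"],d["mask"].sum()) for d in m])
ys,xs=np.nonzero(m[0]["mask"]); r=cv2.minAreaRect(np.c_[xs,ys].astype(np.float32)); print(r)
b=cv2.boxPoints(r); w=np.array([ray("top",p,48) for p in b]); print(w.round())
e=sorted([w[1]-w[0],w[2]-w[1]],key=np.linalg.norm)[1]; print("len",np.linalg.norm(e),"yaw",np.degrees(np.arctan2(e[1],e[0])),"mid",w.mean(0))
for l in("canister","pad"):
  for c in("top","side"): print(l,c,models.mark_of(c,l)[0])
for c in ("top","side"):
  m=models.trace(c,"pad")
  for d in m[:2]:
    ys,xs=np.nonzero(d["mask"]); print("pad",c,d["conf"],len(xs),ray(c,(xs.mean(),ys.mean()),6).round(1))
a=cv2.resize(ims["top"][150:260,130:270],None,fx=4,fy=4,interpolation=2)[:,:400]
a=cv2.resize(ims["top"][160:255,150:260],(440,380),interpolation=2)
s=cv2.resize(ims["side"][145:225,250:340],(340,380),interpolation=2)
cv2.imwrite("pics/crop1.png",np.hstack([a,s])[:,:,::-1])
E
```

```text
[(0.81, np.int64(783)), (0.5, np.int64(466))]
((208.568603515625, 190.47128295898438), (41.9069709777832, 19.357030868530273), 3.8140745162963867)
[[583. 247.  48.]
 [633. 244.  48.]
 [623. 137.  48.]
 [573. 141.  48.]]
len 107.10809435528411 yaw -95.35583802007365 mid [603.19082581 192.20792128  48.        ]
canister top {'position': [598.0, 189.7, 45.8], 'conf': 0.84}
canister side {'position': [598.9, 190.1, 47.7], 'conf': 0.74}
pad top {'position': [577.2, -169.8, 2.0], 'conf': 0.62}
pad side {'position': [573.7, -165.3, -2.7], 'conf': 0.9}
pad top 0.89 632 [ 572.6 -165.5    6. ]
pad side 0.77 553 [ 573.3 -168.1    6. ]
```

View pics/crop1.png

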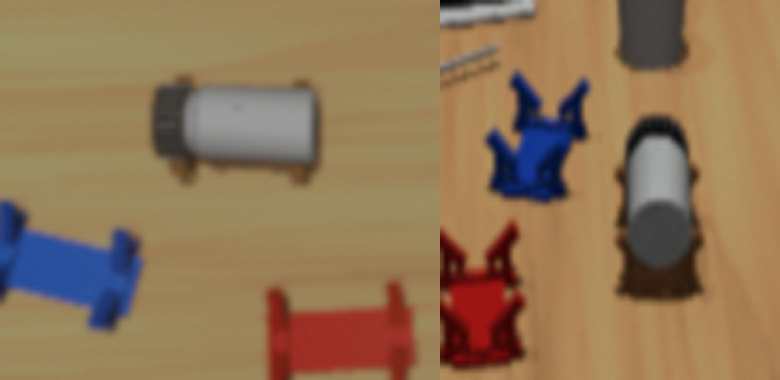

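The crop confirms it: the canister lies in the brown rest, lid towards +y, and the coloured rests are separate. Now moving above it.

drive_tool(
  rows=[
    [8.8,[-3.25,-0.85,0.4],[0,0,0]],
    [8.8,[-3.25,-0.85,0.4],[0,0,0]],
    [8.8,[-3.25,-0.85,0.4],[0,0,0]],
    [8.8,[-3.25,-0.85,0.4],[0,0,0]],
    [8.8,[-3.25,-0.85,0.4],[0,0,0]],
  ],
  grip_force=10,
)

```text
time_s: 1.77
eef_pos: [330.1, 387.5, 232.6]
eef_rot: [0.589, 3.086, 0.0]
ft_force: [-0.6, 0.2, -0.7]
opening: 87.7
```

drive_tool(
  rows=[
    [8.8,[-3.25,-0.85,0.4],[0,0,0]],
    [8.8,[-3.25,-0.85,0.4],[0,0,0]],
    [8.8,[-3.25,-0.85,0.4],[0,0,0]],
    [8.8,[-3.25,-0.85,0.4],[0,0,0]],
    [8.8,[-3.25,-0.85,0.4],[0,0,0]],
  ],
)

```text
time_s: 2.18
eef_pos: [465.6, 287.9, 212.6]
eef_rot: [0.59, 3.086, 0.0]
ft_force: [0.2, 0.3, -0.7]
opening: 87.9
```

drive_tool(
  rows=[
    [8.8,[-3.25,-0.85,0.4],[0,0,0]],
    [8.8,[-3.25,-0.85,0.4],[0,0,0]],
    [8.8,[-3.25,-0.85,0.4],[0,0,0]],
    [8.8,[-3.25,-0.85,0.4],[0,0,0]],
    [8.8,[-3.25,-0.85,0.4],[0,0,0]],
  ],
)

```text
time_s: 2.6
eef_pos: [601.0, 188.4, 192.5]
eef_rot: [-0.59, -3.086, -0.0]
ft_force: [-0.6, 1.0, -0.8]
opening: 88.2
```

drive_tool(
  rows=[
    [8.8,[0,0,0],[0,0,0.12]],
    [8.8,[0,0,0],[0,0,0.12]],
    [8.8,[0,0,0],[0,0,0.12]],
    [8.8,[0,0,0],[0,0,0.12]],
    [8.8,[0,0,0],[0,0,0.12]],
  ],
)

```text
time_s: 3.02
eef_pos: [599.8, 189.5, 192.6]
eef_rot: [-1.484, -2.769, 0.0]
ft_force: [-0.0, -0.3, 0.8]
opening: 88.1
```

drive_tool(
  rows=[
    [8.8,[0,0,0],[0,0,0.12]],
    [8.8,[0,0,0],[0,0,0.12]],
    [8.8,[0,0,0],[0,0,0.12]],
    [8.8,[0,0,0],[0,0,0.12]],
    [8.8,[0,0,0],[0,0,0.12]],
  ],
)

```text
time_s: 3.43
eef_pos: [599.8, 189.7, 192.6]
eef_rot: [-2.236, -2.207, 0.0]
ft_force: [0.4, 0.0, -0.1]
opening: 87.9
```

```bash
cat >> h.py <<'E'
def st():
    s=monitor.state(); R=Ro.from_rotvec(s["eef_rot"]).as_matrix()
    print("t",round(s["time_s"],2),"q",s["q"].round(3).tolist(),"pos",s["eef_pos"].round(1),"f",s["ft_force"].round(1),"op",round(s["opening"],1))
    print("R cols x,y,z",R.T.round(3).tolist())
    open("log.txt","a").write(repr((s["q"].tolist(),s["eef_pos"].tolist(),s["eef_rot"].tolist()))+"\n")
    return s,R
E
python3 -c "
from h import *
st()
im=vision.snapshot('side')
for l in('canister','rest_seat'): print([ (d['position'],d['conf']) for d in models.mark_of('side',l)])
"
```

```text
t 3.43 q [0.12, 0.59, 1.241, 0.0, 1.312, 0.133] pos [599.8 189.7 192.6] f [ 0.4  0.  -0.1] op 87.9
R cols x,y,z [[0.013, 1.0, 0.0], [1.0, -0.013, -0.0], [-0.0, 0.0, -1.0]]
[([602.6, 187.3, 50.0], 0.57)]
[([469.1, 131.8, 50.1], 0.95), ([520.4, 312.3, 47.7], 0.85), ([339.8, 213.8, 50.3], 0.56), ([601.5, 190.7, 46.6], 0.48)]
```

drive_tool(
  rows=[
    [8.8,[0,0,2.5],[0,0,0.06]],
    [8.8,[0,0,3.2],[0,0,0]],
    [8.8,[0,0,3.2],[0,0,0]],
    [8.8,[0,0,3.0],[0,0,0]],
    [8.8,[0,0,1.8],[0,0,0]],
  ],
)

```text
time_s: 4.0
eef_pos: [598.4, 189.4, 52.4]
eef_rot: [-2.288, -2.149, 0.005]
ft_force: [-0.9, -0.1, 0.1]
opening: 88.2
```

drive_tool(
  rows=[
    [8.8,[0,0,0.8],[0,0,0]],
    [8.8,[0,0,0.5],[0,0,0]],
    [8.8,[0,0,0],[0,0,0]],
  ],
)

```text
time_s: 4.25
eef_pos: [599.9, 189.7, 42.7]
eef_rot: [-2.293, -2.148, 0.0]
ft_force: [-0.4, 0.4, 0.2]
opening: 87.9
```

drive_tool(
  rows=[
    [4.4,[0,0,0],[0,0,0]],
    [4.4,[0,0,0],[0,0,0]],
    [4.4,[0,0,0],[0,0,0]],
    [4.4,[0,0,0],[0,0,0]],
    [4.4,[0,0,0],[0,0,0]],
  ],
  grip_force=6,
)

```text
time_s: 4.67
eef_pos: [600.0, 189.7, 43.2]
eef_rot: [2.294, 2.146, 0.001]
ft_force: [1.3, 0.2, -0.6]
opening: 56.7
```

drive_tool(
  rows=[
    [4.4,[0,0,0],[0,0,0]],
    [4.4,[0,0,0],[0,0,0]],
    [4.4,[0,0,0],[0,0,0]],
  ],
  grip_force=6,
)

```text
time_s: 4.92
eef_pos: [602.3, 189.5, 44.3]
eef_rot: [2.291, 2.142, 0.009]
ft_force: [8.8, 1.1, 1.7]
opening: 47.8
```

```bash
python3 -c "
from h import *
st()"
```

```text
t 4.92 q [0.12, 0.757, 1.368, -0.0, 1.009, 0.187] pos [602.3 189.5  44.3] f [8.8 1.1 1.7] op 47.8
R cols x,y,z [[0.067, 0.998, 0.001], [0.998, -0.067, 0.007], [0.007, 0.0, -1.0]]
```

drive_tool(
  rows=[
    [4.4,[0,0.2,0],[0,0,0]],
    [4.4,[0,0,0],[0,0,0]],
    [4.4,[0,0,0],[0,0,0]],
    [4.4,[0,0,0],[0,0,0]],
  ],
  grip_force=12,
)

```text
time_s: 5.25
eef_pos: [602.9, 189.5, 43.7]
eef_rot: [2.293, 2.144, 0.004]
ft_force: [5.7, 0.1, 4.6]
opening: 47.5
```

drive_tool(
  rows=[
    [4.4,[0,0,0],[0,0,0]],
    [4.4,[0,0,0],[0,0,0]],
    [4.4,[0,0,0],[0,0,0]],
    [4.4,[0,0,0],[0,0,0]],
  ],
  grip_force=30,
)

```text
time_s: 5.58
eef_pos: [602.9, 189.5, 43.7]
eef_rot: [2.293, 2.144, 0.004]
ft_force: [5.2, -1.1, 5.0]
opening: 47.2
```

drive_tool(
  rows=[
    [4.4,[0,0,-1],[0,0,0]],
    [4.4,[0,0,-2.0],[0,0,0]],
    [4.4,[0,0,-3],[0,0,0]],
    [4.4,[0,0,-3.5],[0,0,0]],
    [4.4,[0,0,-3.5],[0,0,0]],
  ],
)

```text
time_s: 6.0
eef_pos: [600.3, 189.5, 173.0]
eef_rot: [-2.292, -2.144, 0.006]
ft_force: [1.2, -0.2, -3.3]
opening: 47.2
```

drive_tool(
  rows=[
    [4.4,[0,0,-3.5],[0,0,0]],
    [4.4,[0,0,-3.5],[0,0,0]],
    [4.4,[0,0,-2],[0,0,0]],
    [4.4,[0,0,-1],[0,0,0]],
    [4.4,[0,0,0],[0,0,0]],
  ],
)

```text
time_s: 6.42
eef_pos: [601.6, 189.7, 273.9]
eef_rot: [2.294, 2.146, 0.001]
ft_force: [0.2, 0.5, -3.8]
opening: 47.1
```

```bash
python3 -c "
from h import *
st()"
```

```text
t 6.42 q [0.12, 0.542, 1.106, 0.0, 1.493, 0.187] pos [601.6 189.7 273.9] f [ 0.2  0.5 -3.8] op 47.1
R cols x,y,z [[0.067, 0.998, 0.0], [0.998, -0.067, 0.001], [0.001, 0.0, -1.0]]
```

drive_tool(
  rows=[
    [4.4,[0,0,0],[0,-0.06,0]],
    [4.4,[0,0,0],[0,-0.08,0]],
    [4.4,[0,0,0],[0,-0.08,0]],
    [4.4,[0,0,0],[0,-0.06,0]],
    [4.4,[0,0,0],[0,0,0]],
  ],
)

```text
time_s: 6.83
eef_pos: [600.7, 190.9, 269.1]
eef_rot: [2.141, 2.009, -0.312]
ft_force: [0.2, 0.6, -3.2]
opening: 47.3
```

```bash
python3 -c "
from h import *
st()"
```

```text
t 6.83 q [0.222, 0.617, 1.021, -0.27, 1.591, 0.292] pos [600.7 190.9 269.1] f [ 0.2  0.6 -3.2] op 47.3
R cols x,y,z [[0.06, 0.958, -0.279], [0.998, -0.065, -0.006], [-0.024, -0.279, -0.96]]
```

drive_tool(
  rows=[
    [4.4,[0,0,-2],[0,0.06,0]],
    [4.4,[0,0,-3],[0,0.08,0]],
    [4.4,[0,0,-3],[0,0.08,0]],
    [4.4,[0,0,-3],[0,0.06,0]],
    [4.4,[0,0,-2],[0,0,0]],
  ],
)

```text
time_s: 7.25
eef_pos: [603.1, 206.4, 402.8]
eef_rot: [-2.294, -2.143, -0.007]
ft_force: [0.6, 0.2, -2.5]
opening: 46.8
```

```bash
python3 -c "
from h import *
st()"
```

```text
t 7.25 q [0.144, 0.556, 0.76, 0.005, 1.824, 0.214] pos [603.1 206.4 402.8] f [ 0.6  0.2 -2.5] op 46.8
R cols x,y,z [[0.068, 0.998, 0.005], [0.998, -0.068, 0.001], [0.001, 0.005, -1.0]]
```

drive_tool(
  rows=[
    [4.4,[0,0,0],[-0.06,0,0]],
    [4.4,[0,0,0],[-0.1,0,0]],
    [4.4,[0,0,0],[-0.1,0,0]],
    [4.4,[0,0,0],[-0.1,0,0]],
    [4.4,[0,0,0],[-0.04,0,0]],
  ],
)

```text
time_s: 7.67
eef_pos: [601.7, 207.6, 399.3]
eef_rot: [2.061, 1.929, 0.394]
ft_force: [-0.2, 0.1, -2.5]
opening: 46.9
```

```bash
cat > kin.py <<'E'
import numpy as np
from scipy.optimize import least_squares
from scipy.spatial.transform import Rotation as Ro
E=lambda a,t: Ro.from_euler(a,t).as_matrix()
def fk(q,p):
    a1,h,d,l2,a3,d4,dl,tz,tx,ty=p
    R1=E('z',q[0]); R2=R1@E('y',q[1]); R3=R2@E('y',q[2]); R4=R3@E('z',q[3]); R5=R4@E('y',q[4]); R6=R5@E('z',q[5])
    pos=R1@[a1,d,h]+R2@[0,0,l2]+R3@[a3,0,d4]+R4@[0,dl,0]+R5@[tx,ty,tz]
    return pos,R6@C
C=np.eye(3)
data=[eval(l,{}) for l in open('log.txt')]
data.append(([0.969576,.313448,1.498403,0,1.331005,-.223409],[193.55,487.78,252.17],[-.589847,-3.085196,.00181]))
prior=np.array([0,350,50,350,0,350,50,200,0,0.]); sg=np.array([60,150,100,150,60,150,100,80,60,1])
def fit():
    global C
    q,_,r=data[-1]; _,R=fk(q,prior); C=R.T@Ro.from_rotvec(r).as_matrix()
    f=lambda p: np.r_[np.concatenate([(fk(q,p)[0]-x)/1. for q,x,r in data]),(p-prior)/sg]
    s=least_squares(f,prior); return s.x
if __name__=="__main__":
    p=fit(); print(p.round(1)); print(C.round(2))
    for q,x,r in data:
        P,R=fk(q,p); print((P-x).round(1), round(np.degrees(Ro.from_matrix(R.T@Ro.from_rotvec(r).as_matrix()).magnitude()),2))
E
python3 -c "
from h import *
st()"; python3 kin.py
```

```text
t 7.67 q [0.184, 0.328, 1.15, -0.1, 1.274, 0.261] pos [601.7 207.6 399.3] f [-0.2  0.1 -2.5] op 46.9
R cols x,y,z [[0.066, 0.998, 0.001], [0.918, -0.061, 0.391], [0.39, -0.025, -0.92]]
[ 0.000e+00  2.013e+02  1.161e+02  4.388e+02  3.900e+01  3.975e+02
  2.000e-01  2.339e+02 -0.000e+00 -0.000e+00]
[[-0. -1. -0.]
 [ 1. -0.  0.]
 [-0. -0.  1.]]
[ 0. -0.  0.] 0.0
[-0. -0.  0.] 0.0
[-0. -0.  0.] 0.0
[-0. -0. -0.] 0.0
[-0. -0.  0.] 0.0
[ 0.  0. -0.] 0.0
[0. 0. 0.] 0.0
```

```bash
cat >> kin.py <<'E'
lo=np.array([-2.94,-.97,.19,-1.23,.02,-2.88]); hi=np.array([2.94,2.17,2.56,4.37,3.11,2.88])
def ik(P,p,tx,tz,seeds):
    R=np.c_[tx,np.cross(tz,tx),tz]; out=[]
    for s in seeds:
        def f(q):
            a,b=fk(q,p); return np.r_[(a-P)/100,Ro.from_matrix(b.T@R).as_rotvec()]
        r=least_squares(f,np.clip(s,lo+.01,hi-.01),bounds=(lo,hi))
        if r.cost<1e-8 and not any(np.allclose(r.x,o,atol=.01) for o in out): out.append(r.x)
    return out
def marg(q): return np.minimum(q-lo,hi-q).min()
def dirs(az,al,lid):
    """tool x=cos.. for lid up(+1)/down(-1), tool z horizontal az, sloping down by al (rad)"""
    h=np.array([np.cos(az),np.sin(az),0]); Z=np.array([0,0,1.])
    tz=np.cos(al)*h-np.sin(al)*Z
    tx=lid*(np.cos(al)*Z+np.sin(al)*h)
    return tx,tz
def seeds(n=12,s=0):
    g=np.random.default_rng(s); return [lo+(hi-lo)*g.random(6) for _ in range(n)]
E
cat > scan.py <<'E'
from kin import *
p=fit()
print("lid down")
for z in (300,400,500):
  for az in range(-120,121,30):
    tx,tz=dirs(np.radians(az),0,-1)
    for q in ik(np.array([450,150,z]),p,tx,tz,seeds(8)):
      if marg(q)>.1: print(z,az,q.round(2),round(marg(q),2))
print("lid up pad")
for al in (0,.26):
  for az in range(-90,151,30):
    tx,tz=dirs(np.radians(az),al,1)
    P=np.array([573,-167,66])+5*tz
    for q in ik(P,p,tx,tz,seeds(8)):
      if marg(q)>.08:
        print(al,az,q.round(2),round(marg(q),2))
E
time python3 scan.py
```

```text
lid down
300 -120 [ 0.38  0.8   1.21 -1.07  2.36  0.66] 0.16
300 0 [0.15 0.06 2.43 3.33 0.93 1.46] 0.13
300 60 [-0.51  0.21  2.24  1.58  1.56  2.26] 0.32
300 90 [-0.44  0.42  1.9   1.26  1.89  2.33] 0.55
300 120 [-0.3   0.62  1.56  1.02  2.21  2.34] 0.54
400 0 [ 0.15 -0.21  2.3   3.44  0.54  1.31] 0.26
400 30 [-0.35 -0.25  2.33  1.96  0.97  2.52] 0.23
400 60 [-0.51 -0.01  2.12  1.58  1.56  2.59] 0.29
400 90 [-0.44  0.26  1.81  1.35  1.95  2.6 ] 0.28
400 120 [-0.3   0.49  1.48  1.18  2.31  2.59] 0.29
500 0 [ 0.15 -0.34  2.1   3.81  0.24  0.92] 0.22
lid up pad
0 -60 [-0.19  0.95  1.87  4.03  1.37 -1.82] 0.34
0 -30 [-0.45  0.93  2.09  3.22  1.45 -1.58] 0.47
0 0 [-0.76  0.93  2.08  2.38  1.48 -1.48] 0.48
0 30 [-0.89  0.96  1.85  1.72  1.52 -1.24] 0.71
0 60 [-0.87  1.06  1.48  1.28  1.76 -1.  ] 1.08
0 90 [-0.77  1.21  1.07  1.    2.13 -0.88] 0.88
0 120 [-0.64  1.39  0.64  0.77  2.53 -0.9 ] 0.45
0 150 [-0.49  1.56  0.27  0.12  2.88 -1.45] 0.08
0.26 -60 [-0.2   0.81  1.9   4.13  1.05 -1.94] 0.24
0.26 -30 [-0.45  0.76  2.12  3.22  1.05 -1.59] 0.44
0.26 0 [-0.75  0.76  2.11  2.33  1.12 -1.37] 0.45
0.26 30 [-0.88  0.82  1.88  1.61  1.26 -1.11] 0.68
0.26 60 [-0.86  0.94  1.52  1.15  1.57 -0.94] 1.04
0.26 90 [-0.76  1.1   1.13  0.85  1.95 -0.91] 0.94
0.26 120 [-0.63  1.28  0.73  0.57  2.33 -1.04] 0.54
0.26 150 [-0.49  1.41  0.44  0.06  2.6  -1.51] 0.25
real	0m28.948s
user	0m27.217s
sys	0m0.216s
```

```bash
cat >> kin.py <<'E'
def plan(q0,q1,p,n,op):
    """joint-straight path as tool-frame rows, rounded, drift-free"""
    q0,q1=np.array(q0),np.array(q1); s=np.linspace(0,1,n+1); s=s+ -0.12*np.sin(2*np.pi*s)/(2*np.pi)*4
    P,R=fk(q0,p); zs=[];mx=0;rows=[];dq=0
    for a,b in zip(s[:-1],s[1:]):
        Pg,Rg=fk(q0+b*(q1-q0),p); d=(R.T@(Pg-P)/10).round(2); w=Ro.from_matrix(R.T@Rg).as_rotvec().round(3)
        P=P+R@d*10; R=R@Ro.from_rotvec(w).as_matrix(); zs.append(P[2]); rows.append([op,d.tolist(),w.tolist()])
        mx=max(mx,np.linalg.norm(w)); dq=max(dq,np.abs((b-a)*(q1-q0)/(np.array([2.39,2.39,3.01,3.14,3.14,3.14])*.7/12)).max())
    print("zmin",round(min(zs)),"maxturn",round(mx,3),"jointfrac",round(dq,2),"maxd",max(np.linalg.norm(r[1]) for r in rows))
    for i in range(0,n,5): print(str(rows[i:i+5]))
E
cat > p1.py <<'E'
from kin import *; from h import st
p=fit(); s,_=st()
for P,az in (((520,150,320),90),((450,150,320),90),((500,150,300),70)):
    tx,tz=dirs(np.radians(az),0,-1)
    for q in ik(np.array(P,float),p,tx,tz,[[-.44,.42,1.9,1.26,1.89,2.33]]):
        print(P,az,q.round(2),marg(q)); plan(s["q"],q,p,30,4.4)
E
python3 p1.py
```

```text
t 7.67 q [0.184, 0.328, 1.15, -0.1, 1.274, 0.261] pos [601.7 207.6 399.3] f [-0.2  0.1 -2.5] op 46.9
R cols x,y,z [[0.066, 0.998, 0.001], [0.918, -0.061, 0.391], [0.39, -0.025, -0.92]]
(520, 150, 320) 90 [-0.38  0.51  1.69  1.34  1.88  2.48] 0.4001696889668014
zmin 276 maxturn 0.176 jointfrac 0.6 maxd 1.2135073135337917
[[4.4, [-0.13, -0.54, 0.63], [0.029, 0.013, 0.054]], [4.4, [-0.17, -0.54, 0.64], [0.03, 0.013, 0.056]], [4.4, [-0.2, -0.54, 0.68], [0.033, 0.013, 0.061]], [4.4, [-0.26, -0.56, 0.71], [0.036, 0.013, 0.067]], [4.4, [-0.32, -0.58, 0.77], [0.042, 0.013, 0.075]]]
[[4.4, [-0.39, -0.59, 0.83], [0.046, 0.012, 0.084]], [4.4, [-0.47, -0.59, 0.87], [0.053, 0.012, 0.095]], [4.4, [-0.56, -0.55, 0.91], [0.059, 0.01, 0.105]], [4.4, [-0.62, -0.51, 0.91], [0.065, 0.008, 0.115]], [4.4, [-0.69, -0.42, 0.9], [0.071, 0.004, 0.126]]]
[[4.4, [-0.71, -0.32, 0.84], [0.076, -0.0, 0.135]], [4.4, [-0.72, -0.2, 0.75], [0.081, -0.006, 0.142]], [4.4, [-0.68, -0.1, 0.63], [0.084, -0.011, 0.148]], [4.4, [-0.61, -0.0, 0.48], [0.086, -0.017, 0.151]], [4.4, [-0.53, 0.06, 0.32], [0.086, -0.023, 0.152]]]

[... 3513 characters left out ...]
]], [4.4, [-0.28, 0.08, -0.18], [0.086, -0.022, 0.154]], [4.4, [-0.2, 0.01, -0.32], [0.081, -0.025, 0.146]], [4.4, [-0.13, -0.06, -0.42], [0.077, -0.028, 0.136]]]
[[4.4, [-0.11, -0.13, -0.49], [0.071, -0.031, 0.126]], [4.4, [-0.09, -0.19, -0.54], [0.065, -0.032, 0.115]], [4.4, [-0.1, -0.24, -0.55], [0.058, -0.032, 0.102]], [4.4, [-0.11, -0.26, -0.55], [0.051, -0.032, 0.092]], [4.4, [-0.12, -0.27, -0.52], [0.045, -0.03, 0.081]]]
[[4.4, [-0.13, -0.27, -0.5], [0.04, -0.029, 0.071]], [4.4, [-0.15, -0.27, -0.46], [0.035, -0.027, 0.064]], [4.4, [-0.15, -0.25, -0.44], [0.031, -0.026, 0.057]], [4.4, [-0.16, -0.25, -0.42], [0.028, -0.025, 0.052]], [4.4, [-0.18, -0.25, -0.42], [0.027, -0.025, 0.051]]]
```

```bash
cat >> kin.py <<'E'
def track(P,R,rows_w,d,p,q):
    """follow constant rows (shift d cm world-free tool frame, turn w) ; returns final q, min margin, max joint frac"""
    mm=9;mj=0
    for w in rows_w:
        P=P+R@np.array(d)*10; R=R@Ro.from_rotvec(w).as_matrix()
        def f(x):
            a,b=fk(x,p); return np.r_[(a-P)/100,Ro.from_matrix(b.T@R).as_rotvec()]
        r=least_squares(f,np.clip(q,lo+1e-4,hi-1e-4),bounds=(lo,hi))
        if r.cost>1e-6: return None
        mj=max(mj,np.abs((r.x-q)/(np.array([2.39,2.39,3.01,3.14,3.14,3.14])*.7/12)).max()); q=r.x; mm=min(mm,marg(q))
    return q,mm,mj
E
cat > p2.py <<'E'
from kin import *; from h import st
p=fit(); s,R=st(); P=s["eef_pos"]
for az in range(30,121,15):
    tx,tz=dirs(np.radians(az),0,-1); Rg=np.c_[tx,np.cross(tz,tx),tz]
    w=Ro.from_matrix(R.T@Rg).as_rotvec(); a=np.linalg.norm(w)
    for sgn,ww in ((1,w),(-1,w*(1-2*np.pi/a))):
        n=int(np.ceil(np.linalg.norm(ww)/.115/5)*5); 
        if n>40: continue
        r=track(P,R,[ww/n]*n,[0,0,0],p,s["q"]); print(az,sgn,n,(ww/n).round(4),None if r is None else (r[0].round(2),round(r[1],2),round(r[2],2)))
E
python3 p2.py
```

```text
t 7.67 q [0.184, 0.328, 1.15, -0.1, 1.274, 0.261] pos [601.7 207.6 399.3] f [-0.2  0.1 -2.5] op 46.9
R cols x,y,z [[0.066, 0.998, 0.001], [0.918, -0.061, 0.391], [0.39, -0.025, -0.92]]
30 1 20 [-0.0673 -0.025  -0.0838] None
30 -1 40 [0.0622 0.0231 0.0774] (array([-0.06,  0.16,  1.94,  2.22,  0.77,  2.33]), np.float64(0.55), np.float64(0.47))
45 1 25 [-0.0613 -0.0115 -0.0715] None
45 -1 35 [0.0722 0.0135 0.0843] (array([-0.17,  0.22,  1.87,  1.91,  1.05,  2.53]), np.float64(0.35), np.float64(0.49))
60 1 25 [-0.0684 -0.0021 -0.0753] None
60 -1 35 [0.0718 0.0022 0.0791] (array([-0.23,  0.32,  1.74,  1.71,  1.31,  2.64]), np.float64(0.24), np.float64(0.52))
75 1 25 [-0.0752  0.0081 -0.0784] None
75 -1 35 [ 0.0702 -0.0076  0.0732] (array([-0.25,  0.43,  1.57,  1.58,  1.56,  2.71]), np.float64(0.17), np.float64(0.56))
90 1 30 [-0.0679  0.016  -0.0671] None
90 -1 30 [ 0.079  -0.0186  0.078 ] (array([-0.24,  0.56,  1.37,  1.49,  1.79,  2.78]), np.float64(0.1), np.float64(0.74))
105 1 30 [-0.0728  0.026  -0.0681] None
105 -1 30 [ 0.0752 -0.0269  0.0704] None
120 1 30 [ 0.0707 -0.0338  0.0626] None
120 -1 30 [-0.077   0.0368 -0.0681] None
```

drive_tool(
  rows=[
    [4.4,[0,0,0],[0.0718,0.0022,0.0791]],
    [4.4,[0,0,0],[0.0718,0.0022,0.0791]],
    [4.4,[0,0,0],[0.0718,0.0022,0.0791]],
    [4.4,[0,0,0],[0.0718,0.0022,0.0791]],
    [4.4,[0,0,0],[0.0718,0.0022,0.0791]],
  ],
  grip_force=35,
)

```text
time_s: 8.08
eef_pos: [602.9, 207.4, 399.4]
eef_rot: [-2.628, -1.642, -0.132]
ft_force: [0.2, 0.6, -3.9]
opening: 46.7
```

drive_tool(
  rows=[
    [4.4,[0,0,0],[0.0718,0.0022,0.0791]],
    [4.4,[0,0,0],[0.0718,0.0022,0.0791]],
    [4.4,[0,0,0],[0.0718,0.0022,0.0791]],
    [4.4,[0,0,0],[0.0718,0.0022,0.0791]],
    [4.4,[0,0,0],[0.0718,0.0022,0.0791]],
  ],
)

```text
time_s: 8.5
eef_pos: [603.3, 207.2, 399.4]
eef_rot: [-2.59, -0.995, 0.146]
ft_force: [0.8, -0.4, -3.8]
opening: 46.8
```

drive_tool(
  rows=[
    [4.4,[0,0,0],[0.0718,0.0022,0.0791]],
    [4.4,[0,0,0],[0.0718,0.0022,0.0791]],
    [4.4,[0,0,0],[0.0718,0.0022,0.0791]],
    [4.4,[0,0,0],[0.0718,0.0022,0.0791]],
    [4.4,[0,0,0],[0.0718,0.0022,0.0791]],
  ],
)

```text
time_s: 8.92
eef_pos: [603.5, 207.0, 399.4]
eef_rot: [-2.411, -0.392, 0.373]
ft_force: [-0.4, 0.5, -2.8]
opening: 46.9
```

```bash
python3 -c "
from h import *
st()"
```

```text
t 8.92 q [-0.06, 0.706, 0.673, 0.691, 2.129, 1.455] pos [603.5 207.  399.4] f [-0.4  0.5 -2.8] op 46.9
R cols x,y,z [[0.914, 0.37, -0.164], [0.182, -0.739, -0.649], [-0.361, 0.564, -0.743]]
```

As planned. Continuing.

drive_tool(
  rows=[
    [4.4,[0,0,0],[0.0718,0.0022,0.0791]],
    [4.4,[0,0,0],[0.0718,0.0022,0.0791]],
    [4.4,[0,0,0],[0.0718,0.0022,0.0791]],
    [4.4,[0,0,0],[0.0718,0.0022,0.0791]],
    [4.4,[0,0,0],[0.0718,0.0022,0.0791]],
  ],
)

```text
time_s: 9.33
eef_pos: [603.5, 206.9, 399.5]
eef_rot: [-2.124, 0.156, 0.551]
ft_force: [-0.6, 1.0, -2.1]
opening: 47.0
```

drive_tool(
  rows=[
    [4.4,[0,0,0],[0.0718,0.0022,0.0791]],
    [4.4,[0,0,0],[0.0718,0.0022,0.0791]],
    [4.4,[0,0,0],[0.0718,0.0022,0.0791]],
    [4.4,[0,0,0],[0.0718,0.0022,0.0791]],
    [4.4,[0,0,0],[0.0718,0.0022,0.0791]],
  ],
)

```text
time_s: 9.75
eef_pos: [603.4, 206.7, 399.4]
eef_rot: [-1.75, 0.644, 0.683]
ft_force: [0.4, -0.4, -3.0]
opening: 46.9
```

drive_tool(
  rows=[
    [4.4,[0,0,0],[0.0718,0.0022,0.0791]],
    [4.4,[0,0,0],[0.0718,0.0022,0.0791]],
    [4.4,[0,0,0],[0.0718,0.0022,0.0791]],
    [4.4,[0,0,0],[0.0718,0.0022,0.0791]],
    [4.4,[0,0,0],[0.0718,0.0022,0.0791]],
  ],
)

```text
time_s: 10.17
eef_pos: [603.3, 206.5, 399.2]
eef_rot: [-1.306, 1.067, 0.77]
ft_force: [-0.8, 0.6, -3.6]
opening: 47.0
```

drive_tool(
  rows=[
    [4.4,[0,0,0],[0.0718,0.0022,0.0791]],
    [4.4,[0,0,0],[0.0718,0.0022,0.0791]],
    [4.4,[0,0,0],[0.0718,0.0022,0.0791]],
    [4.4,[0,0,0],[0.0718,0.0022,0.0791]],
    [4.4,[0,0,0],[0.0718,0.0022,0.0791]],
  ],
)

```text
time_s: 10.58
eef_pos: [603.0, 206.4, 398.8]
eef_rot: [-0.805, 1.423, 0.815]
ft_force: [0.6, 0.2, -3.7]
opening: 46.7
```

```bash
python3 -c "
from h import *
s,R=st()
a=vision.snapshot('side'); P=proj('side',s['eef_pos']); print(P)
u,v=P.astype(int); u=min(max(u,75),485); v=min(max(v,75),345)
cv2.imwrite('pics/c2.png',cv2.resize(a[v-75:v+75,u-75:u+75],None,fx=3,fy=3,interpolation=2)[:,:,::-1])
"
```

```text
t 10.58 q [-0.232, 0.315, 1.737, 1.709, 1.304, 2.651] pos [603.  206.4 398.8] f [ 0.6  0.2 -3.7] op 46.7
R cols x,y,z [[-0.01, 0.001, -1.0], [-0.862, 0.507, 0.009], [0.507, 0.862, -0.004]]
[307.82350621  60.49074938]
```

View pics/c2.png

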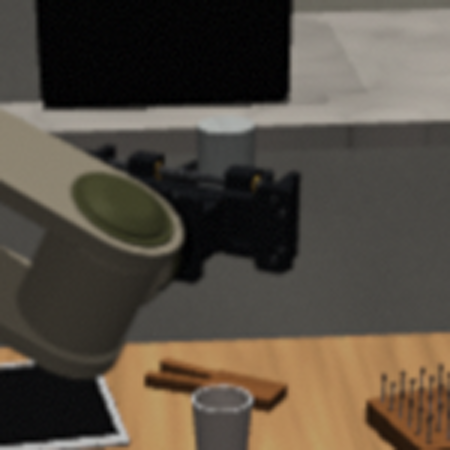

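The crop shows the canister's bare base upwards at (226,140), axis vertical, lid hidden below the gripper. Holding for 2.5 s.

drive_tool(
  rows=[
    [4.4,[0,0,0],[0,0.01,0]],
    [4.4,[0,0,0],[0,0,0]],
    [4.4,[0,0,0],[0,0,0]],
    [4.4,[0,0,0],[0,0,0]],
    [4.4,[0,0,0],[0,0,0]],
  ],
)

```text
time_s: 11.05
eef_pos: [603.3, 207.2, 400.5]
eef_rot: [-0.82, 1.425, 0.811]
ft_force: [0.6, 0.2, -3.4]
opening: 46.8
```

drive_tool(
  rows=[
    [4.4,[0,0,0],[0,0,0]],
    [4.4,[0,0,0],[0,0,0]],
    [4.4,[0,0,0],[0,0,0]],
    [4.4,[0,0,0],[0,0,0]],
    [4.4,[0,0,0],[0,0,0]],
  ],
)

```text
time_s: 11.47
eef_pos: [603.0, 207.5, 400.9]
eef_rot: [-0.82, 1.425, 0.812]
ft_force: [-0.4, -0.3, -2.6]
opening: 46.9
```

drive_tool(
  rows=[
    [4.4,[0,0,0],[0,0,0]],
    [4.4,[0,0,0],[0,0,0]],
    [4.4,[0,0,0],[0,0,0]],
    [4.4,[0,0,0],[0,0,0]],
    [4.4,[0,0,0],[0,0,0]],
  ],
)

```text
time_s: 11.88
eef_pos: [603.0, 207.5, 400.9]
eef_rot: [-0.82, 1.425, 0.812]
ft_force: [-0.2, -0.0, -3.4]
opening: 46.9
```

drive_tool(
  rows=[
    [4.4,[0,0,0],[0,0,0]],
    [4.4,[0,0,0],[0,0,0]],
    [4.4,[0,0,0],[0,0,0]],
    [4.4,[0,0,0],[0,0,0]],
    [4.4,[0,0,0],[0,0,0]],
  ],
)

```text
time_s: 12.3
eef_pos: [603.0, 207.5, 400.9]
eef_rot: [-0.82, 1.425, 0.812]
ft_force: [0.0, 0.1, -3.5]
opening: 46.7
```

drive_tool(
  rows=[
    [4.4,[0,0,0],[0,0,0]],
    [4.4,[0,0,0],[0,0,0]],
    [4.4,[0,0,0],[0,0,0]],
    [4.4,[0,0,0],[0,0,0]],
    [4.4,[0,0,0],[0,0,0]],
  ],
)

```text
time_s: 12.72
eef_pos: [603.0, 207.5, 400.9]
eef_rot: [-0.82, 1.425, 0.812]
ft_force: [0.1, -0.1, -3.5]
opening: 46.8
```

drive_tool(
  rows=[
    [4.4,[0,0,0],[0,0,0]],
    [4.4,[0,0,0],[0,0,0]],
    [4.4,[0,0,0],[0,0,0]],
    [4.4,[0,0,0],[0,0,0]],
    [4.4,[0,0,0],[0,0,0]],
  ],
)

```text
time_s: 13.13
eef_pos: [603.0, 207.5, 400.9]
eef_rot: [-0.82, 1.425, 0.812]
ft_force: [0.7, -0.1, -3.2]
opening: 46.7
```

```bash
cat > p3.py <<'E'
from kin import *; from h import st
p=fit(); s,R=st(); P=s["eef_pos"]
tx=np.array([.067,.9978,0]);tz=np.array([0,0,-1.]); Rg=np.c_[tx,np.cross(tz,tx),tz]
w=Ro.from_matrix(R.T@Rg).as_rotvec(); a=np.linalg.norm(w)
for ww in (w,w*(1-2*np.pi/a)):
    n=int(np.ceil(np.linalg.norm(ww)/.115/5)*5)
    r=track(P,R,[ww/n]*n,[0,0,0],p,s["q"]); print(n,(ww/n).round(4),None if r is None else (r[0].round(2),round(r[1],2),round(r[2],2)))
E
python3 p3.py
```

```text
t 13.13 q [-0.231, 0.313, 1.729, 1.696, 1.304, 2.657] pos [603.  207.5 400.9] f [ 0.7 -0.1 -3.2] op 46.7
R cols x,y,z [[-0.007, -0.01, -1.0], [-0.865, 0.501, 0.001], [0.501, 0.865, -0.013]]
25 [0.0781 0.0182 0.0791] None
35 [-0.0687 -0.016  -0.0695] (array([ 0.15,  0.56,  0.76, -0.  ,  1.82,  0.22]), np.float64(0.18), np.float64(0.61))
```

drive_tool(
  rows=[
    [4.4,[0,0,0],[-0.0687,-0.016,-0.0695]],
    [4.4,[0,0,0],[-0.0687,-0.016,-0.0695]],
    [4.4,[0,0,0],[-0.0687,-0.016,-0.0695]],
    [4.4,[0,0,0],[-0.0687,-0.016,-0.0695]],
    [4.4,[0,0,0],[-0.0687,-0.016,-0.0695]],
  ],
)

```text
time_s: 13.55
eef_pos: [603.0, 207.3, 400.6]
eef_rot: [-1.247, 1.041, 0.818]
ft_force: [0.7, -0.4, -2.5]
opening: 46.9
```

drive_tool(
  rows=[
    [4.4,[0,0,0],[-0.0687,-0.016,-0.0695]],
    [4.4,[0,0,0],[-0.0687,-0.016,-0.0695]],
    [4.4,[0,0,0],[-0.0687,-0.016,-0.0695]],
    [4.4,[0,0,0],[-0.0687,-0.016,-0.0695]],
    [4.4,[0,0,0],[-0.0687,-0.016,-0.0695]],
  ],
)

```text
time_s: 13.97
eef_pos: [603.1, 207.2, 400.6]
eef_rot: [-1.617, 0.607, 0.786]
ft_force: [0.5, 0.2, -3.7]
opening: 46.8
```

drive_tool(
  rows=[
    [4.4,[0,0,0],[-0.0687,-0.016,-0.0695]],
    [4.4,[0,0,0],[-0.0687,-0.016,-0.0695]],
    [4.4,[0,0,0],[-0.0687,-0.016,-0.0695]],
    [4.4,[0,0,0],[-0.0687,-0.016,-0.0695]],
    [4.4,[0,0,0],[-0.0687,-0.016,-0.0695]],
  ],
)

```text
time_s: 14.38
eef_pos: [603.1, 207.3, 400.6]
eef_rot: [-1.927, 0.126, 0.716]
ft_force: [-0.2, 0.6, -3.5]
opening: 46.9
```

drive_tool(
  rows=[
    [4.4,[0,0,0],[-0.0687,-0.016,-0.0695]],
    [4.4,[0,0,0],[-0.0687,-0.016,-0.0695]],
    [4.4,[0,0,0],[-0.0687,-0.016,-0.0695]],
    [4.4,[0,0,0],[-0.0687,-0.016,-0.0695]],
    [4.4,[0,0,0],[-0.0687,-0.016,-0.0695]],
  ],
)

```text
time_s: 14.8
eef_pos: [603.1, 207.4, 400.7]
eef_rot: [-2.165, -0.397, 0.605]
ft_force: [-0.2, 0.1, -3.7]
opening: 46.8
```

drive_tool(
  rows=[
    [4.4,[0,0,0],[-0.0687,-0.016,-0.0695]],
    [4.4,[0,0,0],[-0.0687,-0.016,-0.0695]],
    [4.4,[0,0,0],[-0.0687,-0.016,-0.0695]],
    [4.4,[0,0,0],[-0.0687,-0.016,-0.0695]],
    [4.4,[0,0,0],[-0.0687,-0.016,-0.0695]],
  ],
)

```text
time_s: 15.22
eef_pos: [603.2, 207.5, 400.6]
eef_rot: [-2.318, -0.957, 0.451]
ft_force: [-0.6, 0.0, -3.9]
opening: 47.2
```

drive_tool(
  rows=[
    [4.4,[0,0,0],[-0.0687,-0.016,-0.0695]],
    [4.4,[0,0,0],[-0.0687,-0.016,-0.0695]],
    [4.4,[0,0,0],[-0.0687,-0.016,-0.0695]],
    [4.4,[0,0,0],[-0.0687,-0.016,-0.0695]],
    [4.4,[0,0,0],[-0.0687,-0.016,-0.0695]],
  ],
)

```text
time_s: 15.63
eef_pos: [603.1, 207.7, 400.7]
eef_rot: [-2.368, -1.546, 0.251]
ft_force: [0.1, -0.0, -3.2]
opening: 46.8
```

drive_tool(
  rows=[
    [4.4,[0,0,0],[-0.0687,-0.016,-0.0695]],
    [4.4,[0,0,0],[-0.0687,-0.016,-0.0695]],
    [4.4,[0,0,0],[-0.0687,-0.016,-0.0695]],
    [4.4,[0,0,0],[-0.0687,-0.016,-0.0695]],
    [4.4,[0,0,0],[-0.0687,-0.016,-0.0695]],
  ],
)

```text
time_s: 16.05
eef_pos: [602.8, 207.9, 400.9]
eef_rot: [2.289, 2.15, 0.0]
ft_force: [-0.6, 0.1, -2.5]
opening: 47.1
```

drive_tool(
  rows=[
    [4.4,[0,0,0],[0,0,0]],
    [4.4,[0,0,0],[0,0,0]],
  ],
)

```text
time_s: 16.22
eef_pos: [602.3, 207.9, 401.4]
eef_rot: [-2.294, -2.142, 0.003]
ft_force: [0.5, -0.3, -3.7]
opening: 47.0
```

```bash
python3 p3.py | head -3
```

```text
t 16.22 q [0.148, 0.558, 0.759, 0.002, 1.827, 0.217] pos [602.3 207.9 401.4] f [ 0.5 -0.3 -3.7] op 47.0
R cols x,y,z [[0.069, 0.998, 0.001], [0.998, -0.069, -0.003], [-0.003, 0.001, -1.0]]
5 [-0.0007 -0.0002 -0.0003] (array([ 0.15,  0.56,  0.76, -0.  ,  1.82,  0.22]), np.float64(0.57), np.float64(0.0))
```

drive_tool(
  rows=[
    [4.4,[-1.0,0.12,2],[0,0,0]],
    [4.4,[-0.83,0.11,3.3],[0,0,0]],
    [4.4,[0,0,3.5],[0,0,0]],
    [4.4,[0,0,3.5],[0,0,0]],
    [4.4,[0,0,3.5],[0,0,0]],
  ],
)

```text
time_s: 16.63
eef_pos: [603.9, 188.6, 240.7]
eef_rot: [-2.296, -2.138, 0.004]
ft_force: [0.0, 0.3, -3.8]
opening: 46.6
```

drive_tool(
  rows=[
    [4.4,[0,0,3.5],[0,0,0]],
    [4.4,[0,0,3.5],[0,0,0]],
    [4.4,[0,0,3.5],[0,0,0]],
    [4.4,[0,0,3.0],[0,0,0]],
    [4.4,[0,0,2.0],[0,0,0]],
  ],
)

```text
time_s: 17.05
eef_pos: [602.6, 188.5, 83.7]
eef_rot: [-2.295, -2.136, 0.01]
ft_force: [-0.9, -0.7, -2.8]
opening: 47.1
```

drive_tool(
  rows=[
    [4.4,[0,0,1.2],[0,0,0]],
    [4.4,[0,0,0.8],[0,0,0]],
    [4.4,[0,0,0],[0,0,0]],
  ],
)

```text
time_s: 17.3
eef_pos: [603.4, 188.8, 66.5]
eef_rot: [-2.294, -2.142, 0.005]
ft_force: [-0.4, -0.2, -3.4]
opening: 46.9
```

```bash
python3 -c "
from h import *
s,R=st()"
```

```text
t 17.3 q [0.118, 0.733, 1.344, 0.001, 1.069, 0.187] pos [603.4 188.8  66.5] f [-0.4 -0.2 -3.4] op 46.9
R cols x,y,z [[0.069, 0.998, -0.0], [0.998, -0.069, -0.004], [-0.004, -0.0, -1.0]]
```

Down the last 23 mm slowly, watching the force.

drive_tool(
  rows=[
    [4.4,[0.05,0,0.6],[0,0,0]],
    [4.4,[0,0,0.5],[0,0,0]],
    [4.4,[0,0,0.4],[0,0,0]],
    [4.4,[0,0,0.3],[0,0,0]],
    [4.4,[0,0,0],[0,0,0]],
  ],
)

```text
time_s: 17.72
eef_pos: [603.3, 189.5, 49.5]
eef_rot: [-2.294, -2.145, 0.003]
ft_force: [0.2, 0.6, -3.1]
opening: 46.9
```

drive_tool(
  rows=[
    [4.4,[0,0,0.2],[0,0,0]],
    [4.4,[0,0,0.15],[0,0,0]],
    [4.4,[0,0,0],[0,0,0]],
    [4.4,[0,0,0],[0,0,0]],
  ],
)

```text
time_s: 18.05
eef_pos: [603.6, 189.5, 46.4]
eef_rot: [-2.294, -2.145, 0.002]
ft_force: [-0.5, 0.5, -3.2]
opening: 47.1
```

drive_tool(
  rows=[
    [4.4,[0,0,0.15],[0,0,0]],
    [4.4,[0,0,0.1],[0,0,0]],
    [4.4,[0,0,0],[0,0,0]],
    [4.4,[0,0,0],[0,0,0]],
  ],
)

```text
time_s: 18.38
eef_pos: [603.7, 189.6, 44.3]
eef_rot: [-2.294, -2.145, 0.001]
ft_force: [-2.1, -0.5, 2.2]
opening: 46.6
```

drive_tool(
  rows=[
    [4.4,[0,0,0.1],[0,0,0]],
    [4.4,[0,0,0],[0,0,0]],
    [4.4,[0,0,0],[0,0,0]],
  ],
)

```text
time_s: 18.63
eef_pos: [603.7, 189.6, 44.1]
eef_rot: [-2.294, -2.146, 0.001]
ft_force: [-5.3, -1.0, 8.5]
opening: 46.9
```

drive_tool(
  rows=[
    [4.4,[0,-0.1,-0.1],[0,0,0]],
    [4.4,[0,0,0],[0,0,0]],
    [8.8,[0,0,0],[0,0,0]],
    [8.8,[0,0,0],[0,0,0]],
    [8.8,[0,0,0],[0,0,0]],
  ],
  grip_force=6,
)

```text
time_s: 19.05
eef_pos: [602.6, 189.6, 43.8]
eef_rot: [-2.294, -2.145, 0.002]
ft_force: [0.2, -0.2, -0.2]
opening: 65.7
```

drive_tool(
  rows=[
    [8.8,[0,0,0],[0,0,0]],
    [8.8,[0,0,0],[0,0,0]],
    [8.8,[0,0,0],[0,0,0]],
    [8.8,[0,0,0],[0,0,0]],
    [8.8,[0,0,0],[0,0,0]],
  ],
)

```text
time_s: 19.47
eef_pos: [602.5, 189.6, 43.9]
eef_rot: [-2.294, -2.145, 0.002]
ft_force: [0.5, -1.3, -0.2]
opening: 87.9
```

drive_tool(
  rows=[
    [8.8,[0,0,-1],[0,0,0]],
    [8.8,[0,0,-2],[0,0,0]],
    [8.8,[0,0,-3],[0,0,0]],
    [8.8,[0,0,-3],[0,0,0]],
    [8.8,[0,0,-2],[0,0,0]],
  ],
)

```text
time_s: 19.88
eef_pos: [603.3, 189.7, 157.7]
eef_rot: [2.294, 2.145, 0.003]
ft_force: [0.8, -0.2, 0.2]
opening: 88.0
```

drive_tool(
  rows=[
    [8.8,[0.5,0,0],[0,-0.06,0]],
    [8.8,[0.5,0,0],[0,-0.07,0]],
    [8.8,[0,0,0],[0,-0.07,0]],
    [8.8,[0,0,0],[0,-0.06,0]],
    [8.8,[0,0,0],[0,0,0]],
  ],
)

```text
time_s: 20.3
eef_pos: [603.0, 201.0, 153.8]
eef_rot: [2.153, 2.017, -0.285]
ft_force: [-0.3, 0.1, 0.2]
opening: 88.4
```

```bash
python3 -c "
from h import *
s,R=st()
a=vision.snapshot('side')
for l in('canister','rest_seat'): print([ (d['position'],d['conf']) for d in models.mark_of('side',l)])
cv2.imwrite('pics/c3.png',cv2.resize(a[120:230,240:380],None,fx=4,fy=4,interpolation=2)[:,:,::-1])
"
```

```text
t 20.3 q [0.23, 0.702, 1.174, -0.256, 1.352, 0.362] pos [603.  201.  153.8] f [-0.3  0.1  0.2] op 88.4
R cols x,y,z [[0.063, 0.964, -0.259], [0.998, -0.065, -0.002], [-0.018, -0.259, -0.966]]
[([601.6, 191.8, 48.8], 0.84)]
[([340.2, 212.6, 48.0], 0.95), ([605.0, 189.7, 49.6], 0.75), ([520.4, 312.6, 49.8], 0.72), ([469.6, 127.4, 50.7], 0.6), ([757.1, 153.1, -1.3], 0.38)]
```

View pics/c3.png

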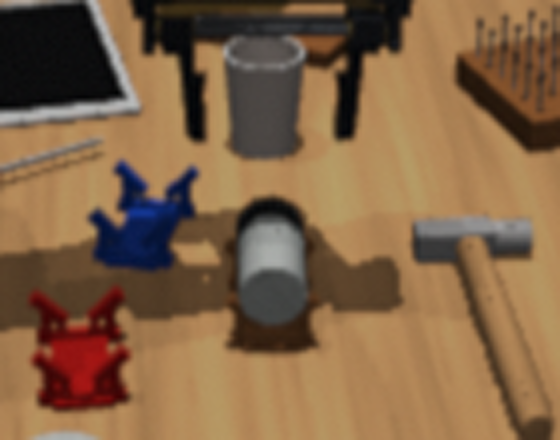

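drive_tool(
  rows=[
    [8.8,[0.37,0,1.54],[0,0,0]],
    [8.8,[0.6,0,2.5],[0,0,0]],
    [8.8,[0.6,0.05,2.5],[0,0,0]],
    [8.8,[0.45,0,1.86],[0,0,0]],
    [8.8,[0.3,0,1.2],[0,0,0]],
  ],
)

```text
time_s: 20.87
eef_pos: [603.0, 196.4, 53.0]
eef_rot: [2.158, 2.016, -0.286]
ft_force: [1.1, 0.5, -1.1]
opening: 87.9
```

drive_tool(
  rows=[
    [8.8,[0.18,0,0.7],[0,0,0]],
    [8.8,[0.1,0,0.44],[0,0,0]],
    [8.8,[0,0,0],[0,0,0]],
    [8.8,[0,0,0],[0,0,0]],
  ],
)

```text
time_s: 21.2
eef_pos: [604.0, 197.1, 44.1]
eef_rot: [2.156, 2.015, -0.282]
ft_force: [-0.2, -0.3, 0.4]
opening: 87.5
```

```bash
python3 -c "
from h import *
s,R=st()"
```

```text
t 21.2 q [0.223, 0.825, 1.258, -0.273, 1.149, 0.414] pos [604.  197.1  44.1] f [-0.2 -0.3  0.4] op 87.5
R cols x,y,z [[0.065, 0.964, -0.257], [0.998, -0.067, -0.0], [-0.017, -0.256, -0.966]]
```

drive_tool(
  rows=[
    [4.4,[0,0,0],[0,0,0]],
    [4.4,[0,0,0],[0,0,0]],
    [4.4,[0,0,0],[0,0,0]],
    [4.4,[0,0,0],[0,0,0]],
    [4.4,[0,0,0],[0,0,0]],
  ],
  grip_force=6,
)

```text
time_s: 21.62
eef_pos: [603.6, 197.1, 43.3]
eef_rot: [2.156, 2.016, -0.283]
ft_force: [1.1, -0.1, 0.1]
opening: 56.9
```

drive_tool(
  rows=[
    [4.4,[0,0,0],[0,0,0]],
    [4.4,[0,0,0],[0,0,0]],
    [4.4,[0,0,0],[0,0,0]],
    [4.4,[0,0,0],[0,0,0]],
  ],
  grip_force=6,
)

```text
time_s: 21.95
eef_pos: [603.5, 197.1, 43.1]
eef_rot: [2.156, 2.016, -0.284]
ft_force: [-1.3, -0.6, 1.4]
opening: 47.7
```

drive_tool(
  rows=[
    [4.4,[0,0,0],[0,0,0]],
    [4.4,[0,0,0],[0,0,0]],
    [4.4,[0,0,0],[0,0,0]],
  ],
  grip_force=35,
)

```text
time_s: 22.2
eef_pos: [603.5, 197.1, 43.2]
eef_rot: [2.156, 2.016, -0.284]
ft_force: [0.1, -0.2, 0.7]
opening: 46.9
```

```bash
python3 -c "
from h import *
s,R=st()"
```

```text
t 22.2 q [0.223, 0.826, 1.259, -0.273, 1.148, 0.414] pos [603.5 197.1  43.2] f [ 0.1 -0.2  0.7] op 46.9
R cols x,y,z [[0.065, 0.964, -0.257], [0.998, -0.067, -0.001], [-0.019, -0.257, -0.966]]
```

```bash
cat > p4.py <<'E'
from kin import *; from h import st
p=fit(); s,R=st(); P=s["eef_pos"]
L=np.array([.067,.9978,0]); Z=np.array([0,0,1.])
c=R.T@L; o=R.T@(np.array([603.4,189.5,48])-P); print("c",c.round(3),"o",o.round(1))
np.savez("grasp.npz",c=c,o=o)
up=np.array([0,0,260.]); dt=R.T@up/10; print("lift rows x9",(dt/9).round(3))
r=track(P,R,[np.zeros(3)]*9,dt/9,p,s["q"]); print(r); q=r[0]; P1=P+up
Q0=Ro.align_vectors([Z],[L])[0].as_matrix()
for g in (0,-15,-30):
    Rg=E('z',np.radians(g))@Ro.from_rotvec(np.cross(L,Z)*np.pi/2/np.linalg.norm(np.cross(L,Z))).as_matrix()@R
    w=Ro.from_matrix(R.T@Rg).as_rotvec(); n=20
    pad=np.array([573,-166.5,56+60]); Pt=pad-Rg@o
    dr=(Pt-P1)
    # in place turn then translate
    a=track(P1,R,[w/n]*n,[0,0,0],p,q); print(g,(w/n).round(4),Rg[:,2].round(2),None if a is None else (a[0].round(2),a[1],a[2]))
    if a:
        m=20; d=Rg.T@dr/10/m; b=track(P1,Rg,[np.zeros(3)]*m,d,p,a[0]); print("  tr",m,d.round(3),dr.round(0),b)
E
python3 p4.py
```

```text
t 22.2 q [0.223, 0.826, 1.259, -0.273, 1.148, 0.414] pos [603.5 197.1  43.2] f [ 0.1 -0.2  0.7] op 46.9
R cols x,y,z [[0.065, 0.964, -0.257], [0.998, -0.067, -0.001], [-0.019, -0.257, -0.966]]
c [ 0.966 -0.    -0.257] o [-8.5  0.4 -2.7]
lift rows x9 [-0.744 -0.004 -2.792]
(array([ 0.22299221,  0.61042117,  0.94224426, -0.24990823,  1.66343559,
        0.27607109]), np.float64(0.7522442571172294), np.float64(0.3565643039525163))
0 [-0.      0.0785 -0.0001] [ 0.06  0.96 -0.26] (array([-0.25,  0.57,  1.45,  1.26,  1.62, -0.48]), np.float64(0.7774424231108659), np.float64(0.43559933293317454))
  tr 20 [-1.331 -0.035 -1.508] [ -31. -359. -180.] (array([-0.77849065,  0.98592261,  1.19547014,  0.90571245,  1.95004377,
       -0.84025427]), np.float64(1.0054701409328288), np.float64(0.2200247734670109))
-15 [-0.0073  0.0781  0.0125] [ 0.31  0.91 -0.26] (array([-0.25,  0.46,  1.64,  1.38,  1.38, -0.49]), np.float64(0.7842404999106851), np.float64(0.4782047495919403))
  tr 20 [-1.317  0.438 -1.456] [ -29. -359. -180.] (array([-0.82967365,  0.8965349 ,  1.39475441,  1.03715289,  1.75156031,
       -0.83703914]), np.float64(0.8962175732032505), np.float64(0.2449175042761488))
-30 [-0.0146  0.0766  0.025 ] [ 0.54  0.8  -0.26] (array([-0.23,  0.35,  1.79,  1.54,  1.13, -0.52]), np.float64(0.7652054761191487), np.float64(0.5849876840378438))
  tr 20 [-1.272  0.882 -1.288] [ -28. -359. -180.] (array([-0.86692808,  0.81189799,  1.58853703,  1.19255704,  1.5597972 ,
       -0.86398666]), np.float64(0.7261036136194494), np.float64(0.27532008573361155))
```

drive_tool(
  rows=[
    [4.4,[-0.25,0,-0.95],[0,0,0]],
    [4.4,[-0.5,0,-1.9],[0,0,0]],
    [4.4,[-0.75,0,-2.8],[0,0,0]],
    [4.4,[-0.9,0,-3.4],[0,0,0]],
    [4.4,[-0.9,0,-3.4],[0,0,0]],
  ],
)

```text
time_s: 22.62
eef_pos: [603.1, 197.1, 173.1]
eef_rot: [2.156, 2.017, -0.286]
ft_force: [1.1, 0.8, -1.7]
opening: 47.2
```

drive_tool(
  rows=[
    [4.4,[-0.9,0,-3.4],[0,0,0]],
    [4.4,[-0.9,0,-3.4],[0,0,0]],
    [4.4,[-0.8,0,-3.0],[0,0,0]],
    [4.4,[-0.5,0,-1.9],[0,0,0]],
    [4.4,[-0.25,0,-0.95],[0,0.03,0]],
  ],
)

```text
time_s: 23.03
eef_pos: [603.9, 198.0, 306.2]
eef_rot: [2.171, 2.032, -0.247]
ft_force: [0.7, 0.2, -3.5]
opening: 46.7
```

drive_tool(
  rows=[
    [4.4,[0,0,0],[0,0.06,0]],
    [4.4,[0,0,0],[0,0.08,0]],
    [4.4,[0,0,0],[0,0.09,0]],
    [4.4,[0,0,0],[0,0.09,0]],
    [4.4,[0,0,0],[0,0.09,0]],
  ],
)

```text
time_s: 23.45
eef_pos: [603.7, 197.5, 303.4]
eef_rot: [-2.197, -2.055, -0.202]
ft_force: [0.3, 0.5, -3.4]
opening: 46.6
```

drive_tool(
  rows=[
    [4.4,[0,0,0],[0,0.09,0]],
    [4.4,[0,0,0],[0,0.09,0]],
    [4.4,[0,0,0],[0,0.09,0]],
    [4.4,[0,0,0],[0,0.09,0]],
    [4.4,[0,0,0],[0,0.09,0]],
  ],
)

```text
time_s: 23.87
eef_pos: [603.7, 197.1, 303.3]
eef_rot: [-1.927, -1.802, -0.631]
ft_force: [-0.1, -0.7, -2.6]
opening: 46.9
```

drive_tool(
  rows=[
    [4.4,[0,0,0],[0,0.09,0]],
    [4.4,[0,0,0],[0,0.09,0]],
    [4.4,[0,0,0],[0,0.09,0]],
    [4.4,[0,0,0],[0,0.09,0]],
    [4.4,[0,0,0],[0,0.09,0]],
  ],
)

```text
time_s: 24.28
eef_pos: [603.8, 196.9, 303.2]
eef_rot: [-1.62, -1.514, -0.974]
ft_force: [-0.0, -0.9, -2.1]
opening: 46.9
```

drive_tool(
  rows=[
    [4.4,[0,0,0],[0,0.09,0]],
    [4.4,[0,0,0],[0,0.08,0]],
    [4.4,[0,0,0],[0,0,0]],
    [4.4,[0,0,0],[0,0,0]],
  ],
)

```text
time_s: 24.62
eef_pos: [603.9, 197.1, 302.2]
eef_rot: [-1.502, -1.402, -1.077]
ft_force: [-0.8, 0.2, -2.6]
opening: 46.7
```

```bash
cat > p5.py <<'E'
from h import *
s,R=st(); P=s["eef_pos"]; g=np.load("grasp.npz"); c=R@g["c"]; O=P+R@g["o"]
print("axis",c.round(3),"origin",O.round(1))
w=R.T@np.cross(c,[0,0,1]); print("turn to upright (tool)",w.round(4))
R2=R@Ro.from_rotvec(w).as_matrix()
for h in(60,0): t=np.array([573,-166.5,56+h])-R2@g["o"]-P; print(h,"world",t.round(1),"tool cm",(R2.T@t/10).round(2))
E
python3 p5.py
```

```text
t 24.62 q [-0.239, 0.555, 1.437, 1.206, 1.59, -0.45] pos [603.9 197.1 302.2] f [-0.8  0.2 -2.6] op 46.7
R cols x,y,z [[0.024, 0.317, 0.948], [0.998, -0.067, -0.003], [0.063, 0.946, -0.318]]
axis [0.007 0.063 0.998] origin [603.8 191.8 295. ]
turn to upright (tool) [-0.0006  0.0634 -0.0023]
60 world [ -30.9 -358.7 -178.7] tool cm [-26.53  -0.68 -30.19]
0 world [ -30.9 -358.7 -238.7] tool cm [-32.33  -0.68 -28.64]
```

drive_tool(
  rows=[
    [4.4,[0,0,0],[0,0.063,0]],
    [4.4,[-0.8,0,-0.9],[0,0,0]],
    [4.4,[-1.5,0,-1.7],[0,0,0]],
    [4.4,[-2,0,-2.3],[0,0,0]],
    [4.4,[-2,0,-2.3],[0,0,0]],
  ],
)

```text
time_s: 25.03
eef_pos: [597.7, 110.8, 260.1]
eef_rot: [-1.454, -1.362, -1.115]
ft_force: [0.9, -0.4, -2.7]
opening: 46.8
```

drive_tool(
  rows=[
    [4.4,[-2,-0.1,-2.3],[0,0,0]],
    [4.4,[-2,-0.1,-2.3],[0,0,0]],
    [4.4,[-2,-0.1,-2.3],[0,0,0]],
    [4.4,[-2,-0.1,-2.3],[0,0,0]],
    [4.4,[-2,-0.1,-2.3],[0,0,0]],
  ],
)

```text
time_s: 25.45
eef_pos: [583.5, -26.2, 192.5]
eef_rot: [-1.456, -1.361, -1.115]
ft_force: [0.5, 0.5, -2.6]
opening: 46.7
```

drive_tool(
  rows=[
    [4.4,[-2,-0.1,-2.3],[0,0,0]],
    [4.4,[-2,-0.1,-2.3],[0,0,0]],
    [4.4,[-2,0,-2.3],[0,0,0]],
    [4.4,[-1.5,0,-1.7],[0,0,0]],
    [4.4,[-0.7,0,-0.9],[0,0,0]],
  ],
)

```text
time_s: 25.87
eef_pos: [573.8, -139.5, 136.6]
eef_rot: [-1.457, -1.358, -1.115]
ft_force: [0.2, 0.0, -3.5]
opening: 46.6
```

drive_tool(
  rows=[
    [4.4,[0,0,0],[0,0,0]],
    [4.4,[0,0,0],[0,0,0]],
    [4.4,[0,0,0],[0,0,0]],
  ],
)

```text
time_s: 26.12
eef_pos: [574.4, -135.6, 138.6]
eef_rot: [-1.453, -1.359, -1.116]
ft_force: [-0.4, -0.2, -3.9]
opening: 46.8
```

```bash
cat >> p5.py <<'E'
a=vision.snapshot('side'); b=vision.snapshot('top')
for cam in('side','top'):
    for l in('canister','pad'): print(cam,l,[(d['position'],d['conf']) for d in models.mark_of(cam,l)[:2]])
    print("proj base/top/pad",[proj(cam,x).round(1).tolist() for x in(O-50*c,O+50*c,[573,-166.5,6])])
u,v=proj('side',O).astype(int)
import sys
cv2.imwrite(sys.argv[1],np.hstack([cv2.resize(a[v-60:v+80,u-50:u+50],None,fx=4,fy=4,interpolation=2),cv2.resize(b[150:250,297:397],(400,400),interpolation=2).repeat(1,0) if 0 else np.vstack([cv2.resize(b[150:250,300:400],(400,400),interpolation=2),np.zeros((160,400,3),np.uint8)])])[:,:,::-1])
E
python3 p5.py pics/c4.png
```

```text
t 26.12 q [-0.749, 0.939, 1.249, 0.927, 1.927, -0.829] pos [ 574.4 -135.6  138.6] f [-0.4 -0.2 -3.9] op 46.8
R cols x,y,z [[0.018, 0.256, 0.967], [0.998, -0.066, -0.001], [0.063, 0.964, -0.256]]
axis [ 0.001 -0.001  1.   ] origin [ 574.4 -140.4  131.1]
turn to upright (tool) [-0.0002 -0.0009 -0.0008]
60 world [ -1.4 -26.1 -15.1] tool cm [-2.13  0.03 -2.14]
0 world [ -1.4 -26.1 -75.1] tool cm [-7.93  0.03 -0.59]
side canister [([572.6, -143.9, 134.3], 0.61)]
side pad [([637.7, -404.5, 4.6], 0.22)]
proj base/top/pad [[307.2, 247.3], [307.6, 210.8], [307.4, 279.9]]
top canister [([570.9, -140.6, 130.3], 0.64)]
top pad [([575.4, -167.5, 0.2], 0.55), ([400.7, 402.1, 1.5], 0.16)]
proj base/top/pad [[341.1, 195.9], [347.4, 187.7], [347.0, 201.3]]
```

View pics/c4.png

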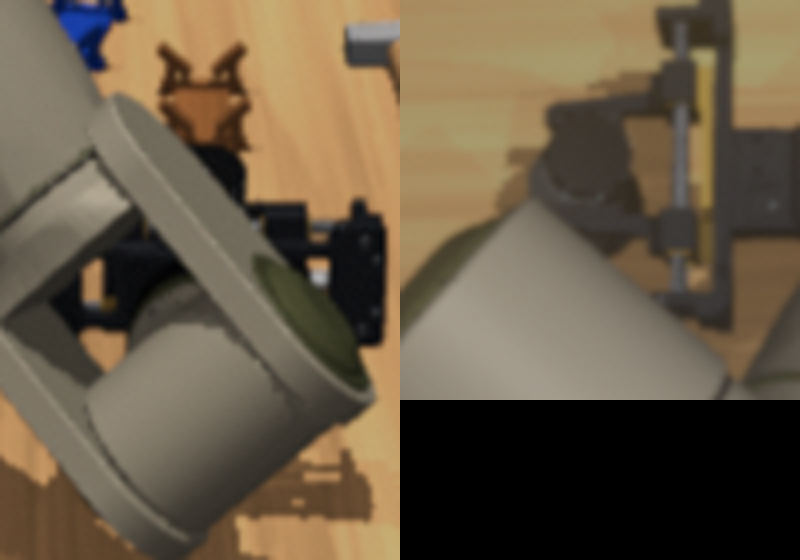

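```bash
python3 - <<'E'
from h import *; from kin import E
s,R=st(); q=s["q"]; W=s["eef_pos"]-234*R[:,2]; R4=E('z',q[0])@E('y',q[1]+q[2])@E('z',q[3]); v=R4[:,1]
print("W",W.round(),"axis",v.round(2))
for k in(-100,-80,-60,60,80,100): print(k,(W+k*v).round(),proj('side',W+k*v).round())
E
```

```text
t 26.42 q [-0.749, 0.94, 1.249, 0.927, 1.928, -0.829] pos [ 574.3 -136.   138.2] f [-0.6  0.3 -3.1] op 46.7
R cols x,y,z [[0.018, 0.255, 0.967], [0.998, -0.066, -0.001], [0.064, 0.965, -0.256]]
W [ 559. -362.  198.] axis [0.75 0.12 0.65]
-100 [ 485. -374.  133.] [270. 304.]
-80 [ 500. -372.  146.] [278. 297.]
-60 [ 514. -369.  159.] [286. 291.]
60 [ 604. -354.  237.] [334. 250.]
80 [ 619. -352.  250.] [343. 243.]
100 [ 634. -349.  263.] [351. 236.]
```

drive_tool(
  rows=[
    [4.4,[-0.5,0,-0.5],[0,0,0]],
    [4.4,[-0.9,0.03,-0.9],[0,0,0]],
    [4.4,[-0.73,0,-0.74],[0,0,0]],
    [4.4,[-0.97,0,0.26],[0,0,0]],
    [4.4,[-1.16,0,0.31],[0,0,0]],
  ],
)

```text
time_s: 26.83
eef_pos: [572.7, -163.5, 99.6]
eef_rot: [-1.454, -1.357, -1.119]
ft_force: [-0.1, -0.5, -3.0]
opening: 46.8
```

drive_tool(
  rows=[
    [4.4,[-1.16,0,0.31],[0,0,0]],
    [4.4,[-0.97,0,0.26],[0,0,0]],
    [4.4,[-0.6,0,0.16],[0,0,0]],
    [4.4,[0,0,0],[0,0,0]],
    [4.4,[0,0,0],[0,0,0]],
  ],
)

```text
time_s: 27.25
eef_pos: [572.7, -162.3, 72.3]
eef_rot: [-1.453, -1.357, -1.118]
ft_force: [0.4, 0.5, -2.6]
opening: 46.7
```

```bash
python3 p5.py pics/c5.png | head -6
```

```text
t 27.25 q [-0.78, 1.069, 1.182, 0.887, 1.909, -0.896] pos [ 572.7 -162.3   72.3] f [ 0.4  0.5 -2.6] op 46.7
R cols x,y,z [[0.019, 0.254, 0.967], [0.998, -0.067, -0.002], [0.064, 0.965, -0.255]]
axis [ 0.001 -0.003  1.   ] origin [ 572.7 -167.1   64.7]
turn to upright (tool) [-0.0004 -0.0027 -0.0015]
60 world [ 0.3  0.6 51.3] tool cm [ 4.97  0.02 -1.26]
0 world [ 0.3  0.6 -8.7] tool cm [-0.82  0.02  0.29]
```

drive_tool(
  rows=[
    [4.4,[-0.2,0,0.05],[0,0,0]],
    [4.4,[-0.2,0,0.05],[0,0,0]],
    [4.4,[-0.1,0,0.03],[0,0,0]],
    [4.4,[-0.1,0,0.03],[0,0,0]],
    [4.4,[0,0,0],[0,0,0]],
  ],
)

```text
time_s: 27.97
eef_pos: [572.6, -162.4, 65.9]
eef_rot: [-1.453, -1.357, -1.118]
ft_force: [0.5, -0.8, -2.9]
opening: 47.0
```

drive_tool(
  rows=[
    [4.4,[-0.1,0,0.025],[0,0,0]],
    [4.4,[0,0,0],[0,0,0]],
    [4.4,[0,0,0],[0,0,0]],
  ],
)

```text
time_s: 28.22
eef_pos: [572.7, -162.5, 65.2]
eef_rot: [-1.453, -1.357, -1.118]
ft_force: [0.6, 0.1, -2.8]
opening: 46.7
```

drive_tool(
  rows=[
    [4.4,[-0.1,0,0.025],[0,0,0]],
    [4.4,[0,0,0],[0,0,0]],
    [4.4,[0,0,0],[0,0,0]],
  ],
)

```text
time_s: 28.47
eef_pos: [572.6, -162.5, 64.1]
eef_rot: [-1.453, -1.357, -1.118]
ft_force: [0.3, 0.2, -3.9]
opening: 46.7
```

```bash
python3 p5.py pics/c5.png | head -6
```

```text
t 28.47 q [-0.78, 1.083, 1.178, 0.884, 1.902, -0.905] pos [ 572.6 -162.5   64.1] f [ 0.3  0.2 -3.9] op 46.7
R cols x,y,z [[0.019, 0.255, 0.967], [0.998, -0.067, -0.002], [0.065, 0.965, -0.255]]
axis [ 0.001 -0.002  1.   ] origin [ 572.7 -167.4   56.6]
turn to upright (tool) [-0.0004 -0.0022 -0.0014]
60 world [ 0.3  0.9 59.4] tool cm [ 5.77  0.03 -1.44]
0 world [ 0.3  0.9 -0.6] tool cm [-0.03  0.03  0.1 ]
```

drive_tool(
  rows=[
    [4.4,[-0.06,0,0.015],[0,0,0]],
    [4.4,[0,0,0],[0,0,0]],
    [4.4,[0,0,0],[0,0,0]],
  ],
)

```text
time_s: 29.02
eef_pos: [572.6, -162.5, 63.5]
eef_rot: [-1.453, -1.357, -1.118]
ft_force: [-0.2, -1.0, -3.7]
opening: 46.8
```

drive_tool(
  rows=[
    [4.4,[-0.06,0,0.015],[0,0,0]],
    [4.4,[0,0,0],[0,0,0]],
    [4.4,[0,0,0],[0,0,0]],
  ],
)

```text
time_s: 29.27
eef_pos: [572.6, -162.5, 62.9]
eef_rot: [-1.453, -1.357, -1.118]
ft_force: [0.6, 0.6, -2.9]
opening: 46.9
```

drive_tool(
  rows=[
    [4.4,[-0.06,0,0.015],[0,0,0]],
    [4.4,[0,0,0],[0,0,0]],
    [4.4,[0,0,0],[0,0,0]],
  ],
)

```text
time_s: 29.52
eef_pos: [572.7, -162.5, 62.5]
eef_rot: [-1.453, -1.357, -1.118]
ft_force: [-0.2, 0.6, -0.8]
opening: 46.2
```

drive_tool(
  rows=[
    [4.4,[-0.06,0,0.015],[0,0,0]],
    [4.4,[0,0,0],[0,0,0]],
    [4.4,[0,0,0],[0,0,0]],
  ],
)

```text
time_s: 29.77
eef_pos: [572.7, -162.5, 62.5]
eef_rot: [-1.452, -1.357, -1.119]
ft_force: [-0.3, 0.8, 5.9]
opening: 46.7
```

drive_tool(
  rows=[
    [4.4,[0.03,0,0],[0,0,0]],
    [4.4,[0,0,0],[0,0,0]],
    [4.4,[0,0,0],[0,0,0]],
  ],
  grip_force=5,
)

```text
time_s: 30.02
eef_pos: [572.7, -162.5, 62.2]
eef_rot: [-1.453, -1.357, -1.118]
ft_force: [-0.6, 1.7, 3.7]
opening: 48.0
```

drive_tool(
  rows=[
    [5.2,[0,0,0],[0,0,0]],
    [6.0,[0,0,0],[0,0,0]],
    [7.5,[0,0,0],[0,0,0]],
    [8.8,[0,0,0],[0,0,0]],
    [8.8,[0,0,0],[0,0,0]],
  ],
)

```text
time_s: 30.43
eef_pos: [572.6, -162.5, 61.8]
eef_rot: [-1.453, -1.357, -1.118]
ft_force: [0.2, -0.3, -0.2]
opening: 76.9
```

drive_tool(
  rows=[
    [8.8,[0,0,0],[0,0,0]],
    [8.8,[0,0,0],[0,0,0]],
    [8.8,[0,0,0],[0,0,0]],
  ],
)

```text
time_s: 30.68
eef_pos: [572.6, -162.4, 61.9]
eef_rot: [-1.453, -1.357, -1.118]
ft_force: [0.4, -0.1, -0.7]
opening: 87.7
```

drive_tool(
  rows=[
    [8.8,[0,0,-0.5],[0,0,0]],
    [8.8,[0,0,-1],[0,0,0]],
    [8.8,[0,0,-1.5],[0,0,0]],
    [8.8,[0,0,-2],[0,0,0]],
    [8.8,[0,0,-2],[0,0,0]],
  ],
)

```text
time_s: 31.1
eef_pos: [567.9, -231.4, 80.4]
eef_rot: [-1.453, -1.357, -1.117]
ft_force: [-0.4, -0.2, 1.3]
opening: 87.8
```

```bash
python3 -c "
from h import *
from kin import *
s,R=st(); p=fit()
# retreat: back and up
P=s['eef_pos']
for d in ([0,0,-2.5],[1.5,0,-2]): print(d,track(P,R,[np.zeros(3)]*8,d,p,s['q']), R@np.array(d)*80)
"
```

```text
t 31.1 q [-0.854, 1.126, 1.023, 0.86, 2.019, -0.854] pos [ 567.9 -231.4   80.4] f [-0.4 -0.2  1.3] op 87.8
R cols x,y,z [[0.019, 0.255, 0.967], [0.998, -0.067, -0.002], [0.064, 0.965, -0.256]]
[0, 0, -2.5] None [ -12.89503712 -192.93021552   51.10430468]
[1.5, 0, -2] (array([-0.96400987,  1.13732131,  0.55944644,  1.04683955,  2.37112824,
       -0.47518087]), np.float64(0.36944644173341096), np.float64(0.5036223687539169)) [  -8.08098925 -123.76260054  156.89970147]
```

Clear of the canister. Going back and up, then a final look.

drive_tool(
  rows=[
    [8.8,[1,0,-1.3],[0,0,0]],
    [8.8,[2,0,-2],[0,0,0]],
    [8.8,[2.5,0,-2],[0,0,0]],
    [8.8,[2.5,0,-2],[0,0,0]],
    [8.8,[2.5,0,-1],[0,0,0]],
  ],
)

```text
time_s: 31.52
eef_pos: [564.0, -285.8, 204.4]
eef_rot: [-1.455, -1.358, -1.119]
ft_force: [0.5, -1.5, 0.3]
opening: 87.6
```

drive_tool(
  rows=[
    [8.8,[3,0,-0.5],[0,0,0]],
    [8.8,[3,0,-0.5],[0,0,0]],
    [8.8,[3,0,-0.5],[0,0,0]],
    [8.8,[1,0,0],[0,0,0]],
    [8.8,[0,0,0],[0,0,0]],
  ],
)

```text
time_s: 31.93
eef_pos: [565.5, -272.6, 305.5]
eef_rot: [-1.455, -1.363, -1.118]
ft_force: [-0.1, -0.1, 0.1]
opening: 88.0
```

```bash
python3 - <<'E'
from h import *
st(); a=vision.snapshot('side'); b=vision.snapshot('top')
for cam in('side','top'):
    for l in('canister','pad','tin','pliers','block'): print(cam,l,[(d['position'],d['conf']) for d in models.mark_of(cam,l)[:1]])
    print("pred base/top", [proj(cam,[572.7,-167.5,z]).round(1).tolist() for z in(6,106)])
cv2.imwrite("pics/fin.png",np.hstack([cv2.resize(a[200:310,250:350],(400,440),interpolation=2),cv2.resize(b[150:250,300:400],(400,440),interpolation=2)])[:,:,::-1])
cv2.imwrite("pics/finside.png",a[:,:,::-1])
E
```

```text
t 31.93 q [-0.893, 0.913, 0.823, 1.054, 2.288, -0.48] pos [ 565.5 -272.6  305.5] f [-0.1 -0.1  0.1] op 88.0
R cols x,y,z [[0.015, 0.259, 0.966], [0.998, -0.067, 0.002], [0.065, 0.964, -0.259]]
side canister []
side pad []
side tin []
side pliers []
side block [([638.5, -403.7, 0.7], 0.82)]
pred base/top [[307.3, 280.2], [307.6, 245.8]]
top canister [([572.1, -165.2, 55.7], 0.96)]
top pad [([574.4, -166.1, -3.4], 0.65)]
top tin [([454.1, -12.3, -0.3], 0.91)]
top pliers [([627.8, -9.6, 4.2], 0.95)]
top block [([635.1, -405.3, -3.2], 0.87)]
pred base/top [[347.4, 201.4], [353.8, 194.4]]
```

View pics/fin.png

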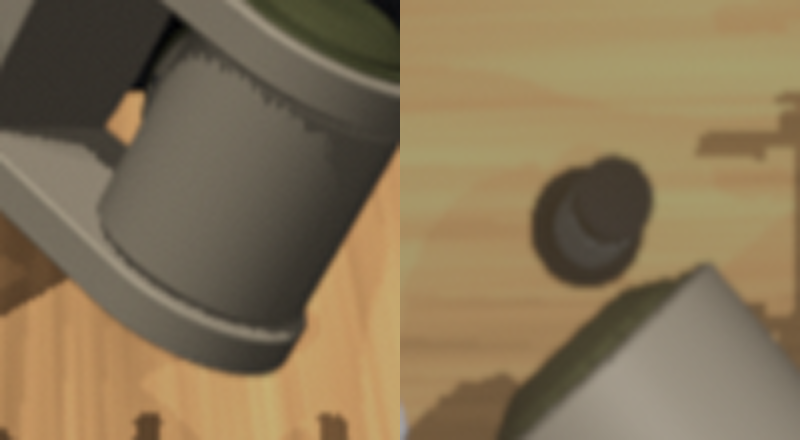

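View pics/finside.png

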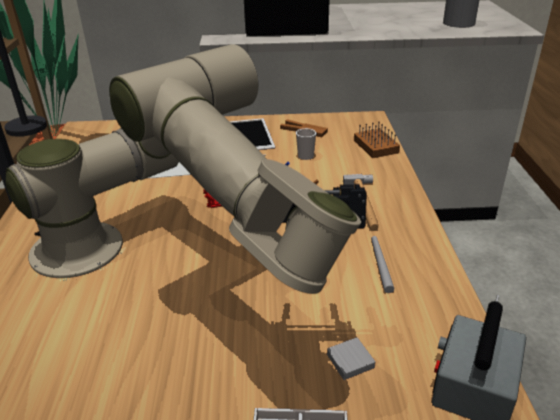

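The top view shows the canister standing lid up inside the pad's outline. Its lid is at about (353,195), against a predicted (353.8,194.4). Handing in.

```bash
python3 -c "
from workcell import ticket; print(ticket.close_job())"
```

```text
the job is handed in; nothing more can be done
None
```

The canister now stands upright, lid on top, on the round black pad, and the job was handed in at about 32 s of the 72 s allowed.

**What I did**
1. Took the canister from the wooden rest and turned it lid down. The tool axes put it within about 1° of vertical, and I held it there about 2.5 s.
2. Laid it back on its side in the rest, opened the fingers and lifted clear.
3. Took it again slightly towards the lid with the hand tilted about 15°, stood it up, and lowered it onto the pad. Contact peaked at about 6 N upward reading (about 9 N on the canister). Then I let go and backed away.

**Last checks**
- **Position:** the top camera puts the canister's origin at (572, -165, 56) mm and the pad at about (574, -166) mm. That is upright and well inside the pad. Contact came about 1 mm lower than planned, within my uncertainty of where along its length I held it.
- **Neighbours:** the tin, pliers and block are where they were, within the measuring error. I did not re-measure the hammer, mandrel, beaker or driver, but the arm never went low near them.
- **Failed check:** in the last side picture the arm blocked the view, so the upright stance is confirmed by the top camera and the contact force only.

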